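Hold two disk drives at the test tilt on a rocker

TASK

Using only the knob of the hand slide, lift the rocker tray with the two disk drives off its stop, bring its pointer between the prongs of the fork on the scale and keep it there without a break for at least 6 seconds while the tilt sensors are read. Then lay the tray gently back on the same stop where it started, never letting it slam onto either stop, and let go of the knob. Do not touch the tray, drives, pointer or fork, and leave the cup and the ring on the base plate where they stand.

Things in the scene. Friction and masses are not known exactly. Their poses are not given: they have to be found in the camera images.
- fixture: Tilt-test rocker, screwed down: aluminium base plate 320 (x) x 480 (y) x 12 mm; origin under the plate's centre. x points away from the robot across the fixture, y is the direction of the slide. Place and yaw differ in each run.
- tray (a joint): Swing of the rocker tray about its axle, rad. 0 = level, pointer upright; positive = pointer leans to the fixture's +y, +y end down. Rubber-topped stops at -0.35 and +0.35; at rest on the right (-y) stop, -0.35, at the start. Tray 400 mm long (y), 105 mm wide (x), with two disk drives 147 x 102 x 26 mm. Top-heavy: it falls away from any balance point by itself.
- axle (a point): Centre of the tray's axle (along x), 125 mm above the table, 80 mm beyond the plate's centre. Model: I*acc = G*sin(tray) + k*r*slide + b - c*speed. Nominal I 0.027 kg m2, G 0.112 N m, spring k 7.8 N/m (damping 0.5 N s/m), r 0.08 m, c 0.01 N m s, no dry friction. I and G vary together by 15 %; b is an unknown constant up to 0.008 N m either way.
- pointer_tip (a point): Upper end of the tray's pointer, an upright dark steel bar 8 mm wide beyond the tray's far (+x) side, before a white scale plate with ticks every 0.1 rad; 190 mm above the axle when upright. Its z axis runs along the pointer. Tray, drives and pointer must not be touched.
- fork (a joint): Angle of the fork index about the same axle, counted as for the tray: the tray reading that is wanted (-0.15 to 0.2, another in each run). It stays where it is set; do not touch it.
- fork_mid (a point): Midpoint between the two steel prongs of the fork index that hangs over the scale plate's upper edge, 190 mm from the axle. The prongs are 28.8 mm apart inside: 0.08 rad either side of the middle for the pointer's centre line. Its z axis points from the axle to the fork.
- slide (a joint): Stretch of the soft spring between hand slide and tray, m: how far the slide stands to +y of its spring-neutral place (+) or to -y (-); ends at +-0.10. Neutral lies 80 mm x tray angle from the middle, so knob position along y = slide + 0.08*tray. 0 at the start. Runs along y, 90 mm to the robot's side (-x) of the plate's centre. 0.25 kg, no friction; let go, it returns to neutral.
- knob (a point): Grip point of the slide's knob, a black upright block 30 mm along the slide (y) and 34 mm across (x), from 37 to 82 mm above the table; this point is on its centre line, 63 mm above the table. The carriage below is 56 x 60 mm, its top 37 mm above the table. A fixed black box 48 mm high lies along the slide, its near side 46 mm beyond this point.
- cup: Bystander: aluminium cup, 38 mm across, 32 mm high, standing on the fixture's base plate left (+y) of the slide; origin at the centre of its underside. Leave it alone.
- spacer: Bystander: steel ring, 32 mm across, 10 mm high, lying on the base plate right (-y) of the slide; origin at the centre of its underside. Leave it alone.

How it is judged (in metres and radians):
On the way:
1. the pointer stays between the fork's prongs for 6 s (angle between the z axis of pointer_tip and the z axis of fork_mid, either way round below 0.08 rad), for 6 s.
At the end, for the whole second after the job is handed in: The tray rests on its right (-y) stop where it started (tray below -0.31 rad, slower than 0.05 rad/s) and the knob is released (value of joint tray below -0.31 rad and velocity of joint tray between -0.05 and 0.05 rad/s); the robot touches nothing.
It fails at once if the tray slams onto a stop (reaches it faster than 0.35 rad/s) ((value of joint tray below -0.31 rad and velocity of joint tray below -0.35 rad/s) or (value of joint tray above 0.31 rad and velocity of joint tray above 0.35 rad/s)).
It fails at once if the robot touches the tray, drives or pointer (over 0.5 N) (contact force between any of the arm, the fingers and tray above 0.5 N).
It fails at once if the fork is shifted by more than 8 mm (distance of fork_mid from where it was at the start of the episode above 0.008 m).
It fails at once if a bystander is moved by more than 30 mm (distance of any of cup, spacer from where it was at the start of the episode above 0.03 m).
It also fails if it takes over 72 s, if anything falls off the work surface, if the arm or the gripper's body presses on something with over 40 N, if the wrist force passes 120 N, or if a joint passes its speed limit or range.

ROBOT

A 6-joint arm with a two-finger parallel gripper is mounted at the origin on the work surface. World frame = base frame: x ahead of the robot, y to its left, z up, the work surface at z = 0. Lengths are in m, angles in degrees, forces in N, time in s.
With the tool pointing down it reaches from about 0.35 to 0.925 m from the base axis. Payload 6.4 kg.
Tool frame: the origin (TCP) lies on the centre line of the jaws, within the pads' length; the fingertips stand r.tips_ahead ahead of it and the grasp point (between the pads) lies 2 mm behind it (r.tips_ahead is the distance from the TCP to the fingertips, in m); z points along the fingers, y is the line along which they close (so a half turn about z gives the same grasp; the last joint's range is limited). The gripper opens to 85 mm and grips with 20 to 120 N. Pads are 22 mm wide; open, the fingers measure 114 mm over their backs; the gripper's body (76 mm by 85 mm) begins 54 mm behind the grasp point. The pads swing forward as they close: fully open they stand 13 mm farther back than shut.
Start: joints at [-75.063, 14.043, 89.255, -0, 76.702, -9.975], TCP at [0.274, -0.59, 0.248] pointing down, gripper open.
Joint ranges: [-179.41, 179.41], [-58.25, 129.5], [7.25, 145.43], [-54.29, 234.29], [11.92, 165.04], [-157.13, 157.13]. Speed limits (degrees/s): [147.25, 147.25, 180, 180, 180, 180].

INTERFACE

Orientations are given as [roll, pitch, yaw] about the fixed x, y, z axes, in that order (R = Rz(yaw) Ry(pitch) Rx(roll)).
In Python, from plant import r gives the robot as it stands.
- The arm moves only by the shell command python3 -m crank 'ROWS' [OPENING] [FORCE]. ROWS is a JSON object of lists of equal length, an entry for each row: "dp": the shift along the world's x, y, z in cm, a list of three; "rotation": the turn, a rotation vector about the world's x, y, z in degrees, a list of three. A call has 1 to 12 rows; each row is the pose to reach, as a shift and turn from the pose commanded when the call began; what a row does not reach only later rows make up. A row lasts 1/10 s, in which the tool goes at most 50 mm and 8.59 degrees, less where a joint would pass 70% of its speed; a pose out of reach is approached as far as the arm can. A call with a gripper value outside its range is refused whole. OPENING is the finger opening in cm, from 0 to 8.54, set as the call begins (- or left out, the last holds). The fingers move at their own pace and stop on an object; FORCE is the grip in N (left out, the last holds). Time passes only in rows, so rows that repeat a pose let the fingers close. It gives the time, the measured TCP pose, the force, the opening and the grip force at its end, in the units of the state.
- r.get_state(): the state, without advancing time (a new reading comes with each control period).
- r.snapshot(name): name is "side" or "top"; returns the picture (480x640x3 uint8, blue, green, red); there is no depth.
- r.camera_params(name): a dict with "fovy" (degrees; the focal length in pixels is half the picture's height over the tangent of half this angle, whatever the lens; pixels are square), "cx", "cy" (the principal point, pixels), "R" (3x3) and "t" (3): a world point X has camera coordinates R X + t. Camera axes: x right, y down, z forward; pixel columns grow to the right and rows downward; lengths in m; the calibration is good to about 2 mm. A picture is of the moment at which its call begins. camera_params takes no time and is no camera call.
- r.close_job(): hands the job in; it is judged then, once.
The state is a dict: "t": time; "joint_positions": joint angles; "joint_velocities": joint speeds; "joint_torque": joint torques, N m; "tool_pos": TCP position; "tcp_rot": TCP orientation; "contact_force": force on the tool from outside, world axes, zero at the start; "torque": the same for the moment, N m; "opening": opening from 0.0 (shut) to 1.0 (fully open); "finger_force": force on a finger pad.
Only numpy, scipy, OpenCV 4.12 (cv2) and the standard library are available. Lean on these libraries where they do the work, as an engineer would, in place of code of your own. Each camera call takes 0.05 s, during which the arm holds its last target. There are 200 camera calls.

## Working session

There is one attempt and no reset: what is moved stays moved. The work goes in short steps, Python scripts to look and compute and a shell command to move; the robot and the scene stay as the last step left them, time stands still between calls to the robot, and variables do not carry over. Pictures are saved under pics/ and viewed, at most 10 in all, crops included, and the job is handed in when it is done.

```bash
ls; mkdir -p pics; python3 - <<'E'
from plant import r
import cv2
for n in("side","top"):
    cv2.imwrite(f"pics/{n}0.png",r.snapshot(n)); print(n,r.camera_params(n))
print(r.get_state(), r.tips_ahead)
E
```

```text
pics
side {'fovy': 42.41656255446474, 'cx': 325.5135593371183, 'cy': 242.90643017917236, 'R': array([[ 0.97190911, -0.23417273,  0.02357552],
       [-0.09899754, -0.49763308, -0.86171968],
       [ 0.21352321,  0.83517929, -0.50683665]]), 't': array([-0.56170066,  0.23602181,  0.950939  ])}
top {'fovy': 45.040463129335784, 'cx': 319.58272408815435, 'cy': 241.44058988602143, 'R': array([[ 0.00825207, -0.99991464, -0.0101304 ],
       [-0.98197152, -0.00618991, -0.18892755],
       [ 0.18884872,  0.01150681, -0.98193877]]), 't': array([0.00954269, 0.60252534, 1.09797338])}
{'t': 0.1, 'joint_positions': array([-7.50636691e+01,  1.40792848e+01,  8.93191851e+01,  1.27020455e-03,
        7.67038781e+01, -9.97467987e+00]), 'joint_velocities': array([-0.01258771, -0.11259812, -0.09896207,  0.03195767,  0.0239695 ,
        0.03231896]), 'joint_torque': array([-4.07266416e-04, -4.30666780e+01, -3.27131081e+01, -1.86772841e-04,
        2.82002256e-03, -2.29100732e-05]), 'tool_pos': array([ 0.27367442, -0.58904077,  0.247288  ]), 'tcp_rot': array([-1.79899413e+02, -1.89449296e-02,  2.49107009e+01]), 'contact_force': array([-1.06757656,  0.8796798 , -0.25478662]), 'torque': array([-0.04010986, -0.00128129, -0.00669681]), 'finger_force': 0.0, 'opening': 0.9988707533364256} 0.017
```

View pics/side0.png

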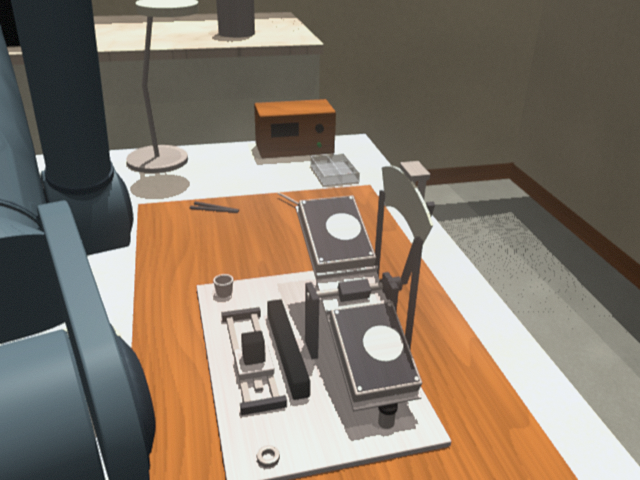

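View pics/top0.png

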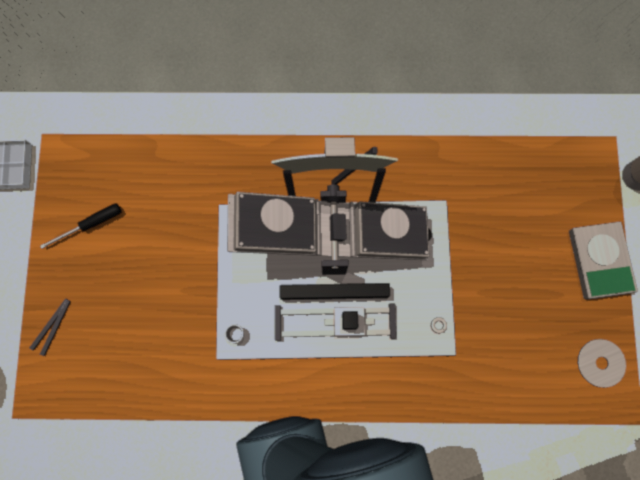

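```bash
cat > h.py <<'E'
import numpy as np, cv2
from plant import r
P={n:r.camera_params(n) for n in("side","top")}
def proj(n,X):
    p=P[n]; c=p["R"]@np.asarray(X,float)+p["t"]; f=240/np.tan(np.radians(p["fovy"]/2))
    return np.array([p["cx"],p["cy"]])+f*c[:2]/c[2]
def ray(n,uv):
    p=P[n]; f=240/np.tan(np.radians(p["fovy"]/2))
    d=p["R"].T@np.array([(uv[0]-p["cx"])/f,(uv[1]-p["cy"])/f,1.]); return -p["R"].T@p["t"],d
def onplane(n,uv,q,nn):
    o,d=ray(n,uv); q=np.asarray(q,float); nn=np.asarray(nn,float); return o+d*((q-o)@nn)/(d@nn)
def atz(n,uv,z): return onplane(n,uv,[0,0,z],[0,0,1])
E
python3 - <<'E'
from h import *
a=cv2.imread("pics/top0.png");b=cv2.imread("pics/side0.png")
hsv=cv2.cvtColor(a,cv2.COLOR_BGR2HSV)
m=((hsv[...,1]<60)&(hsv[...,2]>90)).astype(np.uint8); m[:198]=0;m[375:]=0;m[:,:190]=0;m[:,480:]=0
m=cv2.morphologyEx(m,cv2.MORPH_OPEN,np.ones((3,3)))
c=cv2.findContours(m,0,1)[0]; c=max(c,key=cv2.contourArea)
print(cv2.boundingRect(c))
# low part edges only
W=np.array([atz("top",p[0],.012)[:2] for p in c],np.float32)
print("rect",cv2.minAreaRect(W)); print(cv2.boxPoints(cv2.minAreaRect(W)))
# knob
k=(a.max(2)<60).astype(np.uint8); k[:305]=0;k[340:]=0;k[:,:335]=0;k[:,365:]=0
n,l,s,ce=cv2.connectedComponentsWithStats(k); print(s,ce)
A=cv2.resize(a[135:205,260:410],None,fx=5,fy=5,interpolation=2)
B=cv2.resize(b[160:300,360:460],None,fx=4,fy=4,interpolation=2)[:, :]
cv2.imwrite("pics/zt.png",A);cv2.imwrite("pics/zs.png",B)
E
```

```text
(217, 198, 239, 161)
rect ((0.5424425601959229, -0.015398666262626648), (0.33275800943374634, 0.47928112745285034), 1.4227038621902466)
[[ 0.370165    0.2200371 ]
 [ 0.3820647  -0.25909626]
 [ 0.71472013 -0.25083444]
 [ 0.7028204   0.22829893]]
[[     0      0    640    480 306939]
 [   343    312     15     18    261]] [[319.4741333  239.43115733]
 [349.91954023 320.45977011]]
```

View pics/zt.png

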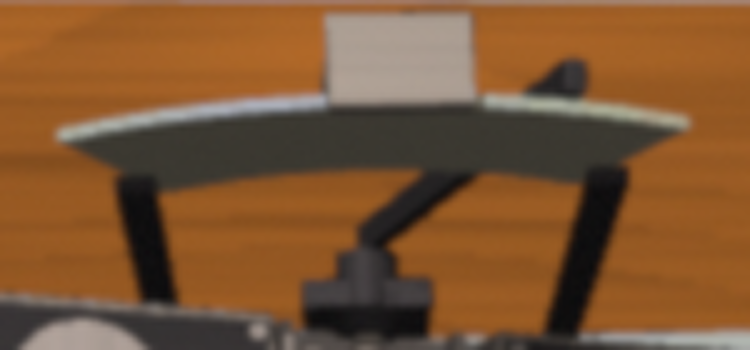

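View pics/zs.png

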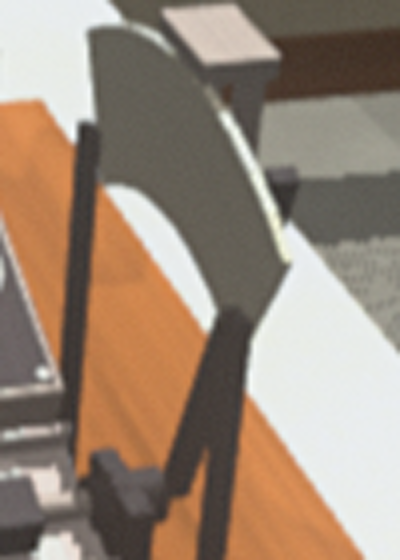

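```bash
cat >> h.py <<'E'
def tri(ut,us):
    o1,d1=ray("top",ut);o2,d2=ray("side",us)
    s=np.linalg.lstsq(np.c_[d1,-d2],o2-o1,rcond=None)[0]; a=o1+s[0]*d1;b=o2+s[1]*d2
    return (a+b)/2,np.linalg.norm(a-b)
E
python3 - <<'E'
from h import *
a=cv2.imread("pics/top0.png")
hsv=cv2.cvtColor(a,cv2.COLOR_BGR2HSV)
w=(hsv[...,1]<60)
# near edge: lowest white row per column; sides
near=[(u,max(np.where(w[320:375,u])[0])+320.5) for u in range(225,448,3)]
rt=[(max(np.where(w[v,400:480])[0])+400.5,v) for v in range(275,352,3)]
lf=[(min(np.where(w[v,190:260])[0])+189.5,v) for v in range(260,352,3)]
for n,e in(("near",near),("right",rt),("left",lf)):
    W=np.array([atz("top",p,.012)[:2] for p in e],np.float32)
    l=cv2.fitLine(W,cv2.DIST_HUBER,0,.01,.01).ravel(); print(n,l)
print("knob(top face approx)",atz("top",(350,319),.082))
T=np.array([(325,14),(473,12),(476,105),(328,105)])/5+[260,135]-.4
S=np.array([(160,8),(210,70),(283,60),(238,3)])/4+[360,160]-.4
# order in top: far-left, far-right, near-right, near-left ; side: find assignment by residual
# left=+y ; side view: +y is up-left, +x is right
S=np.array([(238,3),(283,60),(210,70),(160,8)])/4+[360,160]-.4
Q=np.array([tri(t,s)[0] for t,s in zip(T,S)]); print(Q.round(4),[tri(t,s)[1].round(4) for t,s in zip(T,S)])
E
```

```text
near [ 0.02423152 -0.9997064   0.37463376  0.04756169]
right [ 0.9997819   0.02088409  0.46679056 -0.25649482]
left [0.99964595 0.02660826 0.4766967  0.22247627]
knob(top face approx) [ 0.44779535 -0.04547953  0.082     ]
[[ 0.7158  0.004   0.3343]
 [ 0.7168 -0.0422  0.3314]
 [ 0.6875 -0.0433  0.3301]
 [ 0.6849  0.003   0.3352]] [np.float64(0.0019), np.float64(0.0), np.float64(0.0016), np.float64(0.0004)]
```

Top view: plate spans about (217..455, 200..358), knob at (350,320), fork block centred at (340,147), pointer tip at (375,150) and seen from behind the scale. The side view shows the drive labels at (345,227) and (384,343), and these should give the tilt. Measured knob: (0.447,-0.046), matching the model. Fork angle ≈ -0.04. Next I move above the knob.

```bash
python3 -m crank '{"dp":[[1.5,4.5,0],[3,9,0],[4.5,14,0],[6,19,0],[7.5,24,0],[9,29,0],[10.5,34,0],[12,39,0],[14,44,0],[16,49,0],[17.3,54.4,0],[17.3,54.4,0]],"rotation":[[0,0,-4],[0,0,-8],[0,0,-12],[0,0,-16],[0,0,-20],[0,0,-23.5],[0,0,-23.5],[0,0,-23.5],[0,0,-23.5],[0,0,-23.5],[0,0,-23.5],[0,0,-23.5]]}' 8.5
python3 -m crank '{"dp":[[0,0,-3],[0,0,-6],[0,0,-9],[0,0,-12],[0,0,-12],[0,0,-12]],"rotation":[[0,0,0],[0,0,0],[0,0,0],[0,0,0],[0,0,0],[0,0,0]]}'
python3 - <<'E'
from h import *
b=r.snapshot("side");a=r.snapshot("top")
cv2.imwrite("pics/s1.png",b);cv2.imwrite("pics/t1.png",a)
cv2.imwrite("pics/c1.png",np.hstack([cv2.resize(a[130:380,190:480],(400,345)),cv2.resize(b[150:480,180:480],(400,440))[:345]]))
print(r.get_state()["tool_pos"])
E
```

```text
t: 1.3
tool_pos: [0.4468, -0.0423, 0.248]
tcp_rot: [-180.0, 0.0, 1.6]
contact_force: [0.0, -0.5, 0.7]
opening: 1.001
finger_force: 0.0
t: 1.9
tool_pos: [0.4466, -0.0455, 0.1284]
tcp_rot: [-180.0, 0.1, 1.4]
contact_force: [0.2, -0.1, -0.1]
opening: 0.992
finger_force: 0.0
[ 0.44799355 -0.04597014  0.13010297]
```

View pics/c1.png

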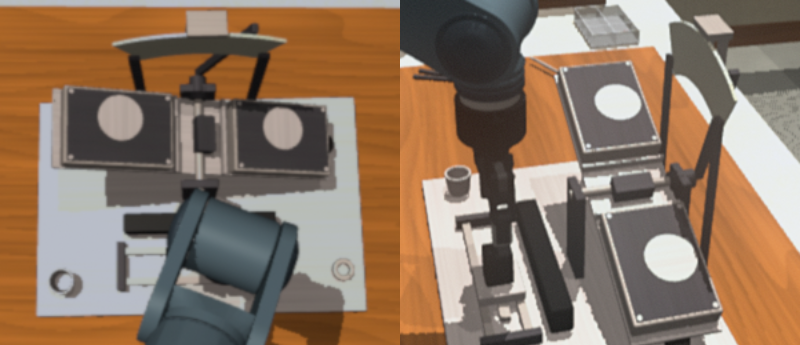

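The gripper stands over the knob and both labels are clear in both views. I'll descend, grip, and set up the tilt estimator.

```bash
python3 -m crank '{"dp":[[0,0,-2],[0,0,-4],[0,0,-6.2],[0,0,-6.2],[0,0,-6.2]],"rotation":[[0,0,0],[0,0,0],[0,0,0],[0,0,0],[0,0,0]]}'
python3 -m crank '{"dp":[[0,0,0],[0,0,0],[0,0,0],[0,0,0],[0,0,0],[0,0,0],[0,0,0],[0,0,0]],"rotation":[[0,0,0],[0,0,0],[0,0,0],[0,0,0],[0,0,0],[0,0,0],[0,0,0],[0,0,0]]}' 2.4 50
cat > tilt.py <<'E'
from h import *
from scipy.optimize import least_squares
psi=.024; C=np.array([.536,-.0155,0.]); ex=np.array([np.cos(psi),np.sin(psi),0]); ey=np.array([-np.sin(psi),np.cos(psi),0]); ez=np.array([0,0,1.])
AX=C+.08*ex+.125*ez
def place(q,th):  # q = tray-frame x,y,z about axle; + = pointer to +y
    c,s=np.cos(th),np.sin(th); return AX+q[0]*ex+(q[1]*c+q[2]*s)*ey+(q[2]*c-q[1]*s)*ez
def unplace(X,th):
    d=X-AX; y,z=d@ey,d@ez; c,s=np.cos(th),np.sin(th); return np.array([d@ex,y*c-z*s,y*s+z*c])
def blobs(img):
    h=cv2.cvtColor(img,cv2.COLOR_BGR2HSV); m=((h[...,1]<70)&(h[...,2]>115)).astype(np.uint8)
    n,l,s,c=cv2.connectedComponentsWithStats(m,connectivity=4); o=[]
    for i in range(1,n):
        w,hh,A=s[i,2:5]
        if 250<A<2500 and .7<A/(w*hh*np.pi/4)<1.25 and .5<w/hh<2: o.append((*c[i],A))
    return np.array(o)
E
python3 - <<'E'
from tilt import *
print(r.get_state()["tool_pos"],r.get_state()["opening"])
B={n:blobs(r.snapshot(n)) for n in("top","side")}
print({k:v.round(1) for k,v in B.items()})
E
```

```text
t: 2.5
tool_pos: [0.4478, -0.0459, 0.0677]
tcp_rot: [180.0, -0.1, 1.4]
contact_force: [-0.2, -0.6, -0.7]
opening: 0.996
finger_force: 0.0
t: 3.3
tool_pos: [0.4472, -0.0458, 0.067]
tcp_rot: [180.0, -0.0, 1.4]
contact_force: [-2.4, -0.4, 6.2]
opening: 0.34
finger_force: 51.4
[ 0.44722163 -0.04575876  0.06697084] 0.3398475094029264
{'top': array([[ 276.8,  214.9,  858. ],
       [ 394.7,  222.5,  683. ],
       [ 601.3,  362.9, 1626. ]]), 'side': array([[ 414.5,  167.9,  316. ],
       [ 382.5,  342.8, 1189. ]])}
```

```bash
python3 - <<'E'
from tilt import *
img=cv2.imread("pics/s1.png"); h=cv2.cvtColor(img,cv2.COLOR_BGR2HSV)
print(h[227,325:365:3].tolist()); print(h[205:250:4,343].tolist())
for th in (115,150,175):
    m=((h[...,1]<70)&(h[...,2]>th)).astype(np.uint8); n,l,s,c=cv2.connectedComponentsWithStats(m,connectivity=4); k=l[227,343]; print(th,s[k],c[k])
E
```

```text
[[5, 13, 119], [90, 3, 238], [80, 3, 236], [90, 2, 234], [70, 3, 236], [70, 3, 235], [53, 4, 235], [60, 4, 236], [53, 4, 234], [48, 5, 236], [42, 5, 235], [48, 5, 237], [4, 14, 124], [12, 37, 201]]
[[9, 16, 109], [10, 21, 111], [90, 3, 184], [68, 4, 236], [90, 4, 235], [90, 3, 235], [50, 6, 236], [75, 4, 236], [83, 4, 238], [3, 24, 106], [3, 24, 108], [0, 19, 106]]
115 [ 282  195   94   70 1584] [337.72916667 229.34217172]
150 [326 213  35  27 750] [342.89866667 226.05066667]
175 [326 213  35  27 718] [342.9637883  226.07103064]
```

```bash
cat >> tilt.py <<'E'
def allblobs(img):
    global _T
    h=cv2.cvtColor(img,cv2.COLOR_BGR2HSV); o=[]
    for T in (115,135,155,175,195):
        m=((h[...,1]<70)&(h[...,2]>T)).astype(np.uint8); n,l,s,c=cv2.connectedComponentsWithStats(m,connectivity=4)
        for i in range(1,n):
            w,hh,A=s[i,2:5]
            if 400<A<2000 and .85<A/(w*hh*np.pi/4)<1.15: o.append(c[i])
    return np.array(o).reshape(-1,2)
def pick(o,uv,tol):
    if not len(o): return None
    d=np.linalg.norm(o-uv,axis=1); g=o[d<tol]
    return g.mean(0) if len(g) else None
def tilt(imgs,Q,th0,tol=14):
    """imgs {cam:img}; Q label points in tray frame"""
    ob=[]
    for n,im in imgs.items():
        o=allblobs(im)
        for i,q in enumerate(Q):
            p=pick(o,proj(n,place(q,th0)),tol)
            if p is not None: ob.append((n,i,p))
    f=lambda x:np.concatenate([proj(n,place(Q[i],x[0]))+OFF.get((n,i),0)-p for n,i,p in ob])
    s=least_squares(f,[th0],loss="soft_l1"); return s.x[0],len(ob),np.sqrt(np.mean(s.fun**2))
OFF={}
try:
    import pickle; Q,OFF=pickle.load(open("cal.pkl","rb"))
except Exception: pass
E
python3 - <<'E'
from tilt import *
import pickle
a,b=cv2.imread("pics/t1.png"),cv2.imread("pics/s1.png")
oa,ob=allblobs(a),allblobs(b)
pt=[pick(oa,u,8) for u in((277,215),(394.7,222.5))]; ps=[pick(ob,u,8) for u in((343,226),(382.5,342.8))]
print(pt,ps)
Q=[];OFF={}
for i in(0,1):
    X,e=tri(pt[i],ps[i]); q=unplace(X,-.35); Q.append(q); print(X.round(4),e.round(4),q.round(4))
    OFF["top",i]=pt[i]-proj("top",X); OFF["side",i]=ps[i]-proj("side",X)
pickle.dump((Q,OFF),open("cal.pkl","wb"))
import tilt as t; t.OFF=OFF
for d in({"side":b},{"side":b,"top":a}): print(tilt(d,Q,-.33))
print("px per .1rad",[ (proj(n,place(Q[i],-.05))-proj(n,place(Q[i],-.15))).round(2) for n in("side","top") for i in(0,1)])
# fork from top view block and side block centres, and pointer tip check
F=np.array([unplace(np.array(p),0) for p in([.7158,.004,.3343],[.7168,-.0422,.3314],[.6875,-.0433,.3301],[.6849,.003,.3352])]); print(F.round(4),F.mean(0))
xp=.165
print("pointer tip px at -.35", proj("top",place([.155,0,.19],-.35)),proj("top",place([.165,0,.19],-.35)))
E
```

```text
[array([276.68487776, 214.6968197 ]), array([394.54969954, 222.48218061])] [array([342.96448219, 226.05342254]), array([382.50778272, 342.83347115])]
[0.6262 0.0897 0.1839] 0.0004 [0.0127 0.117  0.02  ]
[ 0.6316 -0.1306  0.1035] 0.0001 [ 0.0128 -0.1176  0.02  ]
(np.float64(-0.3499999999997424), 2, np.float64(8.448194763519988e-12))
(np.float64(-0.34999999995098396), 4, np.float64(1.3184553548998161e-09))
px per .1rad [array([-0.73,  4.75]), array([ 0.39, -6.76]), array([-1.15,  1.45]), array([ 0.34, -1.43])]
[[ 0.1002  0.0152  0.2093]
 [ 0.1001 -0.031   0.2064]
 [ 0.0708 -0.0314  0.2051]
 [ 0.0693  0.0149  0.2102]] [ 0.08510342 -0.00808943  0.20775   ]
pointer tip px at -.35 [373.38011586 111.02479792] [373.17644013 105.2832212 ]
```

```bash
cat > step.py <<'E'
# usage: step.py ROWS target N [rate]: log last rows, measure tilt, fit model, propose knob shifts (cm) for N rows
import sys,json,os
from tilt import *
k,rr,dmp,c=7.8,.08,.5,.01
H=json.load(open("hist.json")) if os.path.exists("hist.json") else dict(K=[],M=[],y=-.0282,ref=-.35,lift=None,tref=None)
rows=json.loads(sys.argv[1])["dp"]; tgt=float(sys.argv[2]); N=int(sys.argv[3]); rate=float(sys.argv[4]) if len(sys.argv)>4 else .12
t1=r.get_state()["t"]; t0=t1-.1*len(rows); y0=H["y"]
H["K"].append([t0,y0])
for i,d in enumerate(rows): H["K"].append([t0+.1*(i+1),y0+d[1]/100])
H["y"]=y0+rows[-1][1]/100
th0=H["M"][-1][1] if H["M"] else -.35
th=H.get("pred",th0)
for j in range(2):
    t=r.get_state()["t"]; th,n,e=tilt({"side":r.snapshot("side")},Q,th,12 if j==0 else 8)
    H["M"].append([t,th,n])
s=r.get_state(); now=s["t"]; H["K"].append([now,H["y"]])
yk=(s["tool_pos"]-C)@ey
if H["lift"] is None and th>-.335: H["lift"]=H["M"][-2][0]-.01; H["ref"]=th
K=np.array(H["K"]); M=np.array([m for m in H["M"] if m[2]>0])
knob=lambda t:np.interp(t-.03,K[:,0],K[:,1])
def acc(t,x,sc,b,u,ud): return ((.112*sc*np.sin(x[0])+k*rr*(u-.08*x[0])+dmp*rr*(ud-.08*x[1])+b-c*x[1])/(.027*sc))
def sim(t0,x,sc,b,ts,kf):
    out=[];t=t0;x=np.array(x,float)
    for T in ts:
        n=max(1,int(np.ceil((T-t)/.02)));h=(T-t)/n
        for _ in range(n):
            u=kf(t+h/2);ud=(kf(t+h)-kf(t))/max(h,1e-9)
            a=acc(t,x,sc,b,u,ud); v=x[1]+h*a; x=np.array([x[0]+h*(x[1]+v)/2,v]); t+=h
        out.append(x.copy())
    return np.array(out)
print(f"t {now:.2f} th {M[-2:,1].round(4)} n {n} err {e:.2f} knob cmd {H['y']:.4f} meas {yk:.4f} s {yk-.08*th:.4f} F {s['contact_force'].round(1)}")
if H["lift"] is not None and len(M[M[:,0]>=H["lift"]])>=3:
    W=M[(M[:,0]>=H["lift"])&(M[:,0]>now-3.5)]; ts=W[0,0]
    p0=H.get("p",[1.,0.])
    pr=H.get("sp",[.08,.005])
    def res(p): 
        x=sim(ts,p[2:],p[0],p[1],W[:,0],knob); return np.r_[(x[:,0]-W[:,1])/.004,(p[0]-1)/.08,(p[1])/.005]
    f=least_squares(res,[p0[0],p0[1],W[0,1],0.],bounds=([.84,-.009,-.5,-2],[1.16,.009,.5,2]) if False else (-np.inf,np.inf))
    sc,b=f.x[:2]; H["p"]=[sc,b]; x=sim(ts,f.x[2:],sc,b,[now],knob)[-1]
    print(f"fit th {x[0]:.4f} w {x[1]:.4f} scale {sc:.3f} b {b:.4f} rms {np.sqrt(np.mean(f.fun[:-2]**2))*.004:.4f} n {len(W)}")
    a_=(.112*sc-k*rr*.08)/(.027*sc); g=k*rr/(.027*sc); ref=H["ref"]; rws=[];y=H["y"];tr=[]
    for i in range(N):
        v=np.clip((tgt-ref)*1.5,-rate,rate); ref+=v*.1
        ueq=-(.112*sc*np.sin(ref)+b)/(k*rr)+.08*ref
        u=ueq-((a_+4.5)*(x[0]-ref)+3.7*(x[1]-v))/g
        u=np.clip(u,y-.03,y+.03); u=np.clip(u,.08*x[0]-.095,.08*x[0]+.095)
        kf=lambda t,y=y,u=u:y+(u-y)*np.clip((t-.03)/.1,0,1)
        x=sim(0,x,sc,b,[.1],kf)[-1]; y=u; rws.append(round(100*(u-H["y"]),1)); tr.append(x.copy())
    H["ref"]=ref; H["pred"]=x[0]
    print("rows dy",rws,"-> pred",np.array(tr)[:,0].round(3).tolist(),"w",tr[-1][1].round(3))
json.dump(H,open("hist.json","w"))
E
python3 -m crank '{"dp":[[-0.04,2,0],[-0.1,4,0],[-0.12,5,0],[-0.12,5.3,0],[-0.12,5.3,0]],"rotation":[[0,0,0],[0,0,0],[0,0,0],[0,0,0],[0,0,0]]}'
python3 step.py "$_" -0.04 6
```

```text
t: 3.9
tool_pos: [0.4459, 0.0078, 0.0669]
tcp_rot: [180.0, -0.0, 1.5]
contact_force: [-3.0, -0.2, 6.1]
opening: 0.344
finger_force: 51.7
t 4.00 th [-0.35 -0.35] n 2 err 0.01 knob cmd 0.0248 meas 0.0251 s 0.0531 F [-1.7 -0.5  5.8]
```

```bash
python3 -m crank '{"dp":[[0,0.4,0],[-0.01,0.4,0],[-0.01,0.4,0],[-0.01,0.4,0]],"rotation":[[0,0,0],[0,0,0],[0,0,0],[0,0,0]]}'|grep -i t:
python3 step.py '{"dp":[[0,0.4,0],[-0.01,0.4,0],[-0.01,0.4,0],[-0.01,0.4,0]]}' -0.04 6
python3 -m crank '{"dp":[[0,0.4,0],[-0.01,0.4,0],[-0.01,0.4,0],[-0.01,0.4,0]],"rotation":[[0,0,0],[0,0,0],[0,0,0],[0,0,0]]}' >/dev/null
python3 step.py "$_" -0.04 6
```

```text
t: 4.4
tcp_rot: [180.0, -0.0, 1.4]
t 4.50 th [-0.3498 -0.35  ] n 2 err 0.00 knob cmd 0.0288 meas 0.0289 s 0.0569 F [-2.7 -1.5  6.1]
t 5.00 th [-0.35   -0.3501] n 2 err 0.01 knob cmd 0.0328 meas 0.0329 s 0.0609 F [-1.9 -1.9  5.2]
```

```bash

python3 -m crank '{"dp":[[0,0.4,0],[-0.01,0.4,0],[-0.01,0.4,0],[-0.01,0.4,0]],"rotation":[[0,0,0],[0,0,0],[0,0,0],[0,0,0]]}' >/dev/null
python3 step.py "$_" -0.04 6
```

```text
t 5.50 th [-0.35 -0.35] n 2 err 0.01 knob cmd 0.0368 meas 0.0369 s 0.0649 F [-2.4 -1.6  5.6]
```

```bash

python3 -m crank '{"dp":[[0,0.4,0],[-0.01,0.4,0],[-0.01,0.4,0],[-0.01,0.4,0]],"rotation":[[0,0,0],[0,0,0],[0,0,0],[0,0,0]]}' >/dev/null
python3 step.py "$_" -0.04 6
```

```text
t 6.00 th [-0.35   -0.3499] n 2 err 0.01 knob cmd 0.0408 meas 0.0409 s 0.0689 F [-1.2 -0.4  5.8]
```

```bash

python3 -m crank '{"dp":[[0,0.4,0],[-0.01,0.4,0],[-0.01,0.4,0],[-0.01,0.4,0]],"rotation":[[0,0,0],[0,0,0],[0,0,0],[0,0,0]]}' >/dev/null
python3 step.py "$_" -0.04 6
```

```text
t 6.50 th [-0.3453 -0.3449] n 2 err 0.06 knob cmd 0.0448 meas 0.0449 s 0.0725 F [-2.9 -1.2  5.5]
```

```bash

python3 -m crank '{"dp":[[0,0,0],[0,0,0],[0,0,0],[0,0,0]],"rotation":[[0,0,0],[0,0,0],[0,0,0],[0,0,0]]}' >/dev/null
python3 step.py "$_" -0.04 5
```

```text
t 7.00 th [-0.3289 -0.3266] n 2 err 0.03 knob cmd 0.0448 meas 0.0449 s 0.0710 F [-2.2  0.   6.3]
```

```bash

python3 -m crank '{"dp":[[0,0,0],[0,0,0],[0,0,0]],"rotation":[[0,0,0],[0,0,0],[0,0,0]]}' >/dev/null
python3 step.py "$_" -0.04 6
```

```text
t 7.40 th [-0.3036 -0.299 ] n 2 err 0.06 knob cmd 0.0448 meas 0.0449 s 0.0688 F [-3.1  0.7  6.4]
fit th -0.2919 w 0.1367 scale 1.008 b -0.0008 rms 0.0007 n 4
rows dy [np.float64(-2.2), np.float64(-2.3), np.float64(-2.1), np.float64(-1.9), np.float64(-1.8), np.float64(-1.8)] -> pred [-0.278, -0.266, -0.256, -0.246, -0.238, -0.229] w 0.088
```

```bash

python3 -m crank '{"dp":[[0.02,-0.8,0],[0.03,-1.2,0],[0.03,-1.3,0],[0.03,-1.4,0]],"rotation":[[0,0,0],[0,0,0],[0,0,0],[0,0,0]]}' >/dev/null
python3 step.py "$_" -0.04 5
```

```text
t 7.90 th [-0.2641 -0.2614] n 2 err 0.08 knob cmd 0.0308 meas 0.0308 s 0.0517 F [-2.   0.1  6.3]
fit th -0.2589 w 0.0455 scale 1.037 b -0.0043 rms 0.0003 n 6
rows dy [np.float64(1.9), np.float64(1.6), np.float64(1.2), np.float64(0.7), np.float64(0.4)] -> pred [-0.254, -0.246, -0.235, -0.223, -0.209] w 0.136
```

```bash

python3 -m crank '{"dp":[[-0.05,1.9,0],[-0.04,1.6,0],[-0.03,1.2,0],[-0.02,0.7,0],[-0.01,0.4,0]],"rotation":[[0,0,0],[0,0,0],[0,0,0],[0,0,0],[0,0,0]]}' >/dev/null
python3 step.py "$_" -0.04 5
```

```text
t 8.50 th [-0.204 -0.197] n 2 err 0.14 knob cmd 0.0348 meas 0.0346 s 0.0504 F [-2.4 -1.1  5.9]
fit th -0.1894 w 0.1544 scale 1.039 b -0.0041 rms 0.0006 n 8
rows dy [np.float64(-1.3), np.float64(-1.4), np.float64(-1.3), np.float64(-1.3), np.float64(-1.4)] -> pred [-0.174, -0.16, -0.147, -0.135, -0.123] w 0.115
```

```bash

python3 -m crank '{"dp":[[0.03,-1.3,0],[0.03,-1.4,0],[0.03,-1.3,0],[0.03,-1.3,0],[0.03,-1.4,0]],"rotation":[[0,0,0],[0,0,0],[0,0,0],[0,0,0],[0,0,0]]}' >/dev/null
python3 step.py "$_" -0.04 5
```

```text
t 9.10 th [-0.1279 -0.1221] n 2 err 0.21 knob cmd 0.0208 meas 0.0209 s 0.0307 F [-2.  -0.   6.9]
fit th -0.1173 w 0.1009 scale 1.031 b -0.0044 rms 0.0006 n 10
rows dy [np.float64(0.1), np.float64(-0.0), np.float64(-0.4), np.float64(-0.7), np.float64(-1.0)] -> pred [-0.107, -0.097, -0.087, -0.077, -0.068] w 0.083
```

```bash

python3 -m crank '{"dp":[[0,0.1,0],[0,0,0],[0.01,-0.4,0],[0.02,-0.7,0],[0.02,-1.0,0]],"rotation":[[0,0,0],[0,0,0],[0,0,0],[0,0,0],[0,0,0]]}' >/dev/null
python3 step.py "$_" -0.04 6
```

```text
t 9.70 th [-0.0614 -0.0569] n 2 err 0.27 knob cmd 0.0108 meas 0.0107 s 0.0153 F [-2.8  0.1  6.2]
fit th -0.0529 w 0.0874 scale 1.051 b -0.0038 rms 0.0006 n 12
rows dy [np.float64(-0.8), np.float64(-0.8), np.float64(-0.7), np.float64(-0.6), np.float64(-0.5), np.float64(-0.4)] -> pred [-0.045, -0.039, -0.035, -0.032, -0.03, -0.029] w 0.006
```

```bash

python3 -m crank '{"dp":[[0.02,-0.8,0],[0.02,-0.8,0],[0.02,-0.7,0],[0.01,-0.6,0],[0.01,-0.5,0],[0.01,-0.4,0]],"rotation":[[0,0,0],[0,0,0],[0,0,0],[0,0,0],[0,0,0],[0,0,0]]}' >/dev/null
python3 step.py "$_" -0.04 8
python3 - <<'E'
from h import *
a=cv2.imread("pics/t1.png");b=r.snapshot("side")
cv2.imwrite("pics/f2.png",cv2.resize(b[150:310,350:470],None,fx=3.7,fy=3.7,interpolation=2))
E
```

```text
t 10.40 th [-0.0248 -0.0233] n 2 err 0.30 knob cmd 0.0068 meas 0.0071 s 0.0089 F [-3.  -0.1  6.2]
fit th -0.0242 w 0.0102 scale 1.061 b -0.0035 rms 0.0007 n 13
rows dy [np.float64(-0.2), np.float64(-0.1), np.float64(-0.0), np.float64(0.0), np.float64(0.1), np.float64(0.2), np.float64(0.2), np.float64(0.2)] -> pred [-0.024, -0.024, -0.024, -0.025, -0.026, -0.027, -0.029, -0.03] w -0.012
```

View pics/f2.png

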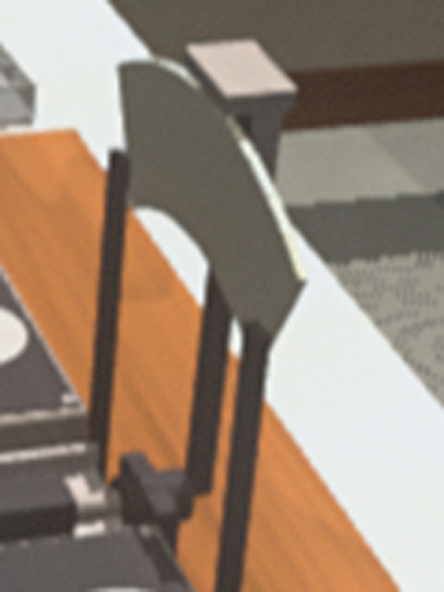

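Side view: the pointer is now nearly upright (crop (200,490) to (215,270)), with the fork's near prong at (262,140) behind the scale. I'll hold here and check the fork angle.

```bash

python3 -m crank '{"dp":[[0,-0.2,0],[0,-0.1,0],[0,0,0],[0,0.1,0],[0,0.2,0],[0,0.2,0]],"rotation":[[0,0,0],[0,0,0],[0,0,0],[0,0,0],[0,0,0],[0,0,0]]}' >/dev/null
python3 step.py "$_" -0.04 8
python3 - <<'E'
from tilt import *
z=lambda p:((np.array(p)+.0)/3.7+[350,150]).round(1)
print("pointer px obs low/high",z((200,480)),z((215,275)),"block top corners",z((186,43)),z((255,40)),z((298,93)),z((230,98)),"prong right edge",z((277,150)))
for x in(.075,.085,.095): print(x,[proj("side",place([x,0,h],-.024)).round(1) for h in(.03,.07,.11,.19)])
for f in(-.08,-.04,0,.04):
    print(f,[proj("side",place([x,y,.208],f)).round(1) for x,y in((.07,.023),(.1,.023),(.1,-.023),(.07,-.023))],[proj("top",place([x,y,.208],f)).round(1) for x,y in((.1,.023),(.1,-.023),(.07,-.023),(.07,.023))])
E
```

```text
t 11.15 th [-0.0128 -0.0118] n 2 err 0.32 knob cmd 0.0088 meas 0.0090 s 0.0100 F [-2.9 -0.   6.5]
fit th -0.0133 w 0.0182 scale 1.087 b -0.0032 rms 0.0007 n 12
rows dy [np.float64(-1.1), np.float64(-0.9), np.float64(-0.7), np.float64(-0.4), np.float64(-0.3), np.float64(-0.2), np.float64(-0.1), np.float64(-0.0)] -> pred [-0.012, -0.012, -0.013, -0.016, -0.018, -0.021, -0.023, -0.026] w -0.022
pointer px obs low/high [404.1 279.7] [408.1 224.3] block top corners [400.3 161.6] [418.9 160.8] [430.5 175.1] [412.2 176.5] prong right edge [424.9 190.5]
0.075 [array([396.9, 267.6]), array([399.1, 246.8]), array([401.5, 225.2]), array([406.5, 179. ])]
0.085 [array([402.6, 266.8]), array([405. , 246.1]), array([407.5, 224.5]), array([412.8, 178.4])]
0.095 [array([408.3, 266.1]), array([410.8, 245.4]), array([413.4, 223.9]), array([419. , 177.8])]
-0.08 [array([401.9, 164.5]), array([420.6, 162.9]), array([432.5, 177.5]), array([413.2, 179.3])] [array([330.4, 136.9]), array([359.6, 137.2]), array([360.2, 155.4]), array([330.8, 155.2])]
-0.04 [array([399.9, 162.6]), array([418.4, 161. ]), array([430.4, 174.3]), array([411.1, 176.1])] [array([325.1, 137.1]), array([354.4, 137. ]), array([354.9, 155.2]), array([325.4, 155.4])]
0 [array([397.9, 160.9]), array([416.3, 159.4]), array([428.2, 171.4]), array([409.1, 173.1])] [array([319.7, 137.4]), array([349.1, 136.8]), array([349.6, 155.1]), array([320.1, 155.6])]
0.04 [array([395.9, 159.5]), array([414.2, 157.9]), array([426. , 168.6]), array([407. , 170.3])] [array([314.5, 137.7]), array([343.8, 136.7]), array([344.3, 155. ]), array([314.7, 156. ])]
```

```bash

python3 -m crank '{"dp":[[0.03,-1.1,0],[0.02,-0.9,0],[0.02,-0.8,0],[0.02,-0.6,0],[0.01,-0.4,0]],"rotation":[[0,0,0],[0,0,0],[0,0,0],[0,0,0],[0,0,0]]}' >/dev/null
python3 step.py "$_" -0.04 8
```

```text
t 11.75 th [-0.0142 -0.0154] n 2 err 0.31 knob cmd 0.0048 meas 0.0052 s 0.0064 F [-1.7  0.3  6.7]
fit th -0.0192 w -0.0331 scale 1.073 b -0.0032 rms 0.0009 n 12
rows dy [np.float64(0.4), np.float64(0.5), np.float64(0.5), np.float64(0.5), np.float64(0.5), np.float64(0.5), np.float64(0.5), np.float64(0.5)] -> pred [-0.022, -0.025, -0.028, -0.03, -0.032, -0.033, -0.034, -0.035] w -0.009
```

```bash

python3 -m crank '{"dp":[[0,0.1,0],[0,0.2,0],[-0.01,0.3,0],[-0.01,0.4,0],[-0.01,0.4,0],[-0.01,0.4,0]],"rotation":[[0,0,0],[0,0,0],[0,0,0],[0,0,0],[0,0,0],[0,0,0]]}' >/dev/null
python3 step.py "$_" -0.04 8
```

```text
t 12.45 th [-0.03   -0.0303] n 2 err 0.30 knob cmd 0.0088 meas 0.0091 s 0.0115 F [-2.2  0.   6.4]
fit th -0.0331 w -0.0163 scale 1.038 b -0.0031 rms 0.0011 n 12
rows dy [np.float64(0.1), np.float64(0.1), np.float64(0.1), np.float64(0.1), np.float64(0.1), np.float64(0.1), np.float64(0.1), np.float64(0.0)] -> pred [-0.035, -0.036, -0.037, -0.037, -0.038, -0.038, -0.039, -0.039] w -0.002
```

```bash

python3 -m crank '{"dp":[[0,0,0],[0,0,0],[0,0,0],[0,0,0],[0,0,0],[0,0,0]],"rotation":[[0,0,0],[0,0,0],[0,0,0],[0,0,0],[0,0,0],[0,0,0]]}' >/dev/null
python3 step.py "$_" -0.04 8
```

```text
t 13.15 th [-0.0352 -0.0354] n 2 err 0.30 knob cmd 0.0088 meas 0.0090 s 0.0119 F [-2.6  0.1  7.2]
fit th -0.0354 w -0.0012 scale 1.004 b -0.0030 rms 0.0004 n 10
rows dy [np.float64(-0.1), np.float64(-0.1), np.float64(-0.1), np.float64(-0.0), np.float64(-0.0), np.float64(-0.0), np.float64(-0.0), np.float64(-0.0)] -> pred [-0.035, -0.036, -0.036, -0.037, -0.037, -0.037, -0.038, -0.038] w -0.003
```

```bash

python3 -m crank '{"dp":[[0,-0.1,0],[0,-0.1,0],[0,0,0],[0,0,0],[0,0,0],[0,0,0],[0,0,0],[0,0,0]],"rotation":[[0,0,0],[0,0,0],[0,0,0],[0,0,0],[0,0,0],[0,0,0],[0,0,0],[0,0,0]]}' >/dev/null
python3 step.py "$_" -0.04 10
```

```text
t 14.05 th [-0.0435 -0.0443] n 2 err 0.28 knob cmd 0.0088 meas 0.0090 s 0.0126 F [-2.7 -0.3  7.6]
fit th -0.0443 w -0.0112 scale 1.018 b -0.0031 rms 0.0007 n 10
rows dy [np.float64(0.3), np.float64(0.3), np.float64(0.2), np.float64(0.2), np.float64(0.1), np.float64(0.1), np.float64(0.1), np.float64(0.1), np.float64(0.0), np.float64(0.0)] -> pred [-0.045, -0.046, -0.046, -0.045, -0.045, -0.044, -0.044, -0.043, -0.043, -0.042] w 0.004
```

```bash

python3 -m crank '{"dp":[[0,0.3,0],[0,0.3,0],[0,0.2,0],[0,0.2,0],[0,0.1,0],[0,0.1,0],[0,0.1,0],[0,0.1,0]],"rotation":[[0,0,0],[0,0,0],[0,0,0],[0,0,0],[0,0,0],[0,0,0],[0,0,0],[0,0,0]]}' >/dev/null
python3 step.py "$_" -0.04 10
```

```text
t 14.95 th [-0.0487 -0.0488] n 2 err 0.28 knob cmd 0.0098 meas 0.0100 s 0.0140 F [-3.5 -0.3  6.8]
fit th -0.0484 w -0.0025 scale 1.007 b -0.0032 rms 0.0003 n 10
rows dy [np.float64(0.2), np.float64(0.2), np.float64(0.1), np.float64(0.1), np.float64(0.0), np.float64(-0.0), np.float64(-0.0), np.float64(-0.0), np.float64(-0.0), np.float64(-0.0)] -> pred [-0.049, -0.048, -0.048, -0.047, -0.046, -0.045, -0.045, -0.044, -0.043, -0.043] w 0.005
```

```bash

python3 -m crank '{"dp":[[0,0.2,0],[0,0.2,0],[0,0.2,0],[0,0.1,0],[0,0.1,0],[0,0.1,0],[0,0,0],[0,0,0]],"rotation":[[0,0,0],[0,0,0],[0,0,0],[0,0,0],[0,0,0],[0,0,0],[0,0,0],[0,0,0]]}' >/dev/null
python3 step.py "$_" -0.04 10
```

```text
t 15.85 th [-0.0479 -0.0478] n 2 err 0.29 knob cmd 0.0098 meas 0.0100 s 0.0139 F [-3.3 -0.2  7.2]
fit th -0.0474 w 0.0033 scale 1.009 b -0.0033 rms 0.0004 n 9
rows dy [np.float64(0.1), np.float64(0.1), np.float64(0.1), np.float64(0.0), np.float64(-0.0), np.float64(-0.0), np.float64(-0.0), np.float64(-0.0), np.float64(-0.0), np.float64(-0.0)] -> pred [-0.047, -0.046, -0.046, -0.045, -0.044, -0.044, -0.043, -0.043, -0.042, -0.042] w 0.004
```

```bash

python3 -m crank '{"dp":[[0,0.1,0],[0,0.1,0],[0,0.1,0],[0,0.1,0],[0,0,0],[0,0,0],[0,0,0],[0,0,0]],"rotation":[[0,0,0],[0,0,0],[0,0,0],[0,0,0],[0,0,0],[0,0,0],[0,0,0],[0,0,0]]}' >/dev/null
python3 step.py "$_" -0.04 10
```

```text
t 16.75 th [-0.0439 -0.0436] n 2 err 0.28 knob cmd 0.0098 meas 0.0100 s 0.0135 F [-2.   0.2  6.4]
fit th -0.0435 w 0.0041 scale 1.005 b -0.0034 rms 0.0001 n 8
rows dy [np.float64(0.0), np.float64(-0.0), np.float64(-0.0), np.float64(-0.0), np.float64(-0.0), np.float64(-0.0), np.float64(-0.0), np.float64(-0.0), np.float64(-0.0), np.float64(-0.0)] -> pred [-0.043, -0.043, -0.042, -0.042, -0.042, -0.041, -0.041, -0.041, -0.041, -0.041] w 0.001
```

```bash

python3 -m crank '{"dp":[[0,-0.1,0],[0,-0.1,0],[0,0,0],[0,0,0],[0,0,0],[0,0,0],[0,0,0],[0,0,0],[0,-0.1,0],[0,-0.1,0]],"rotation":[[0,0,0],[0,0,0],[0,0,0],[0,0,0],[0,0,0],[0,0,0],[0,0,0],[0,0,0],[0,0,0],[0,0,0]]}' >/dev/null
python3 step.py "$_" -0.04 10
```

```text
t 17.85 th [-0.0425 -0.0425] n 2 err 0.29 knob cmd 0.0088 meas 0.0090 s 0.0124 F [-3.2 -0.4  7.1]
fit th -0.0427 w -0.0040 scale 1.005 b -0.0034 rms 0.0001 n 8
rows dy [np.float64(0.2), np.float64(0.2), np.float64(0.2), np.float64(0.1), np.float64(0.1), np.float64(0.1), np.float64(0.1), np.float64(0.1), np.float64(0.1), np.float64(0.1)] -> pred [-0.043, -0.043, -0.043, -0.043, -0.043, -0.042, -0.042, -0.042, -0.042, -0.041] w 0.002
```

```bash

python3 -m crank '{"dp":[[0,0.2,0],[0,0.2,0],[0,0.2,0],[0,0.1,0],[0,0.1,0],[0,0.1,0],[0,0.1,0],[0,0.1,0]],"rotation":[[0,0,0],[0,0,0],[0,0,0],[0,0,0],[0,0,0],[0,0,0],[0,0,0],[0,0,0]]}' >/dev/null
python3 step.py "$_" -0.37 6 0.1
```

```text
t 18.75 th [-0.038  -0.0379] n 2 err 0.30 knob cmd 0.0098 meas 0.0101 s 0.0131 F [-2.6 -1.1  7.4]
fit th -0.0373 w 0.0103 scale 1.004 b -0.0033 rms 0.0003 n 8
rows dy [np.float64(-2.1), np.float64(-1.8), np.float64(-1.2), np.float64(-0.7), np.float64(-0.3), np.float64(-0.1)] -> pred [-0.037, -0.042, -0.049, -0.059, -0.07, -0.082] w -0.121
```

```bash

python3 -m crank '{"dp":[[0.05,-2.1,0],[0.04,-1.8,0],[0.03,-1.2,0],[0.02,-0.7,0],[0.01,-0.3,0]],"rotation":[[0,0,0],[0,0,0],[0,0,0],[0,0,0],[0,0,0]]}' >/dev/null
python3 step.py "$_" -0.37 5 0.1
```

```text
t 19.35 th [-0.0739 -0.0799] n 2 err 0.28 knob cmd 0.0068 meas 0.0075 s 0.0139 F [-2.  -0.5  6.9]
fit th -0.0860 w -0.1274 scale 0.997 b -0.0034 rms 0.0003 n 8
rows dy [np.float64(0.7), np.float64(0.9), np.float64(1.0), np.float64(1.1), np.float64(1.1)] -> pred [-0.099, -0.112, -0.124, -0.135, -0.147] w -0.112
```

```bash

python3 -m crank '{"dp":[[-0.02,0.7,0],[-0.02,0.9,0],[-0.02,1.0,0],[-0.03,1.1,0],[-0.03,1.2,0]],"rotation":[[0,0,0],[0,0,0],[0,0,0],[0,0,0],[0,0,0]]}' >/dev/null
python3 step.py "$_" -0.37 5 0.1
```

```text
t 19.95 th [-0.1414 -0.1463] n 2 err 0.20 knob cmd 0.0188 meas 0.0192 s 0.0309 F [-1.9 -0.   7.3]
fit th -0.1515 w -0.0956 scale 0.992 b -0.0033 rms 0.0006 n 10
rows dy [np.float64(-0.1), np.float64(-0.0), np.float64(0.1), np.float64(0.2), np.float64(0.3)] -> pred [-0.161, -0.171, -0.181, -0.191, -0.201] w -0.102
```

```bash

python3 -m crank '{"dp":[[0,-0.1,0],[0,0,0],[0,0.1,0],[0,0.2,0],[-0.01,0.3,0]],"rotation":[[0,0,0],[0,0,0],[0,0,0],[0,0,0],[0,0,0]]}' >/dev/null
python3 step.py "$_" -0.37 5 0.1
```

```text
t 20.55 th [-0.2085 -0.2148] n 2 err 0.11 knob cmd 0.0218 meas 0.0222 s 0.0394 F [-1.3  0.   6.9]
fit th -0.2205 w -0.1260 scale 1.027 b -0.0032 rms 0.0009 n 10
rows dy [np.float64(1.2), np.float64(1.2), np.float64(1.1), np.float64(1.0), np.float64(1.0)] -> pred [-0.233, -0.244, -0.253, -0.262, -0.27] w -0.08
```

```bash

python3 -m crank '{"dp":[[-0.03,1.3,0],[-0.03,1.3,0],[-0.03,1.2,0],[-0.03,1.2,0]],"rotation":[[0,0,0],[0,0,0],[0,0,0],[0,0,0]]}' >/dev/null
python3 step.py "$_" -0.37 5 0.1
```

```text
t 21.05 th [-0.2653 -0.2697] n 2 err 0.07 knob cmd 0.0338 meas 0.0341 s 0.0557 F [-1.9 -0.6  6.4]
fit th -0.2732 w -0.0807 scale 1.046 b -0.0031 rms 0.0009 n 12
rows dy [np.float64(-0.0), np.float64(-0.1), np.float64(-0.0), np.float64(0.0), np.float64(0.1)] -> pred [-0.281, -0.289, -0.297, -0.305, -0.313] w -0.083
```

```bash

python3 -m crank '{"dp":[[0,0,0],[0,0.1,0],[0,0.2,0],[0,0.3,0]],"rotation":[[0,0,0],[0,0,0],[0,0,0],[0,0,0]]}' >/dev/null
python3 step.py "$_" -0.37 4 0.1
```

```text
t 21.55 th [-0.3088 -0.3127] n 2 err 0.03 knob cmd 0.0368 meas 0.0372 s 0.0622 F [-3.   0.2  5.9]
fit th -0.3159 w -0.0803 scale 1.072 b -0.0027 rms 0.0004 n 12
rows dy [np.float64(-0.0), np.float64(0.3), np.float64(0.6), np.float64(0.8)] -> pred [-0.324, -0.332, -0.34, -0.347] w -0.067
```

```bash

python3 -m crank '{"dp":[[0,0.1,0],[-0.01,0.3,0],[-0.01,0.4,0],[-0.01,0.4,0],[-0.01,0.4,0]],"rotation":[[0,0,0],[0,0,0],[0,0,0],[0,0,0],[0,0,0]]}' >/dev/null
python3 step.py "$_" -0.37 4 0.1|head -1
```

```text
t 22.15 th [-0.3491 -0.349 ] n 2 err 0.01 knob cmd 0.0408 meas 0.0411 s 0.0690 F [-2.  -0.3  6.7]
```

```bash

python3 -m crank '{"dp":[[0,-0.2,0],[0.02,-0.8,0],[0.04,-1.6,0],[0.06,-2.4,0],[0.08,-3.3,0],[0.1,-4.2,0],[0.12,-5.1,0],[0.14,-5.9,0],[0.16,-6.6,0],[0.17,-6.9,0],[0.17,-6.9,0],[0.17,-6.9,0]],"rotation":[[0,0,0],[0,0,0],[0,0,0],[0,0,0],[0,0,0],[0,0,0],[0,0,0],[0,0,0],[0,0,0],[0,0,0],[0,0,0],[0,0,0]]}' >/dev/null
python3 step.py "$_" -0.37 4 0.1|head -1
python3 -m crank '{"dp":[[0,0,0],[0,0,0],[0,0,0],[0,0,0],[0,0,0],[0,0,0],[0,0,0],[0,0,0]],"rotation":[[0,0,0],[0,0,0],[0,0,0],[0,0,0],[0,0,0],[0,0,0],[0,0,0],[0,0,0]]}' 8.5
python3 -m crank '{"dp":[[0,0,2],[0,0,4],[0,0,7],[0,0,10],[0,0,12],[0,0,12],[0,0,12],[0,0,12]],"rotation":[[0,0,0],[0,0,0],[0,0,0],[0,0,0],[0,0,0],[0,0,0],[0,0,0],[0,0,0]]}'
python3 - <<'E'
from tilt import *
for _ in range(3): b=r.snapshot("side"); a=r.snapshot("top"); print(tilt({"side":b,"top":a},Q,-.35), r.get_state()["t"])
cv2.imwrite("pics/c3.png",np.hstack([cv2.resize(a[130:380,190:480],(400,345)),cv2.resize(b[150:480,180:480],(400,440))[:345]]))
E
```

```text
t 23.45 th [-0.35 -0.35] n 2 err 0.00 knob cmd -0.0282 meas -0.0280 s 0.0000 F [-2.7  0.9  7. ]
t: 24.25
tool_pos: [0.4469, -0.0455, 0.0663]
tcp_rot: [-180.0, -0.0, 1.4]
contact_force: [-0.1, 0.3, 0.2]
opening: 0.993
finger_force: 0.0
t: 25.05
tool_pos: [0.446, -0.0452, 0.1847]
tcp_rot: [-179.9, 0.2, 1.4]
contact_force: [-1.3, 1.0, 0.5]
opening: 0.997
finger_force: 0.0
(np.float64(-0.3460227956470688), 4, np.float64(0.3896689484260429)) 25.15
(np.float64(-0.34606117375639456), 4, np.float64(0.38172288284179245)) 25.25
(np.float64(-0.3460698230491389), 4, np.float64(0.39014204165924254)) 25.35
```

View pics/c3.png

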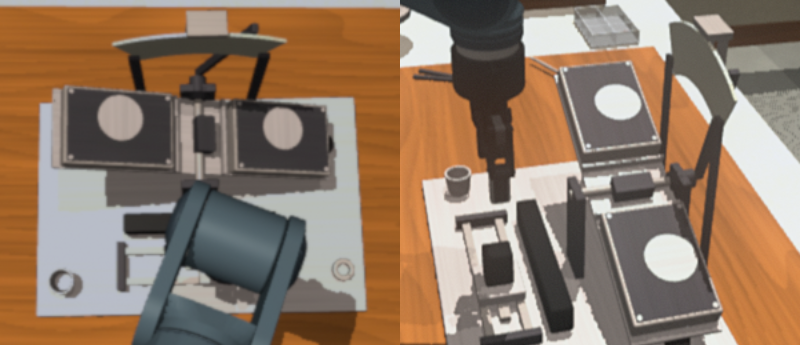

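The tray is steady on its right stop, the knob is free with the gripper clear above it, and the cup and ring have not moved. I'm handing the job in.

```bash
python3 -c "
from plant import r
print(r.close_job())"
```

```text
the job is handed in; nothing more can be done
None
```

I handed the job in at about 25 s, with no verdict shown: by camera tilt readings and the measured fork angle (about -0.04 rad), the pointer stayed between the prongs for about 9 s, the tray came back onto its right stop at under 0.1 rad/s, and the knob is released with the cup and ring where they stood.

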